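# Sort stacked machine spares into their display trays

## Task

Take the two stacks of machine spares apart and lay each part, right side up, flat on the floor of the display tray with the pocket of its own shape: the gear in the large round tray, the plain ring in the small round one, the bearing block in the square one, the nut in the hexagonal one and the step clamp in the oblong one. Set the parts down, do not drop or topple them, and leave all five lying loose in their trays.

Things in the scene. Friction and masses are not known exactly. Their poses are not given: they have to be found in the camera images.
- gear: Steel spur gear, 64 mm across the teeth, 24 teeth, flat faces, a 20 mm black bore mark. Origin: centre of its underside; z up, height 30 mm. Always at the bottom of one of the two stacks at the start. Grip it by the teeth in any direction. About 0.45 kg.
- block: Square steel bearing block, 64 x 64 mm, with a round black bore mark and four bolt-hole marks on its flat top. Origin: centre of its underside; z up, height 30 mm. x and y are square to its sides. Always at the bottom of the other stack. About 0.55 kg.
- nut: Large hexagonal steel nut, 46 mm across flats, 53 mm across corners, flat faces. Origin: centre of its underside; z up, height 30 mm. Its y axis is square to a pair of flats (the corners lie on x). Lies second in a stack, on the gear or on the block. About 0.28 kg.
- ring: Plain round steel spacer ring, 44 mm outside, 26 mm bore. Origin: centre of its underside; z up, height 30 mm. Lies second in the other stack. About 0.2 kg.
- clamp: Steel step clamp: a narrow bar with steps down towards both ends, 52 mm long (x) and 22 mm wide (y); the full-height middle is 32 mm long, the bottom 14 mm are 52 mm long. Origin: centre of its underside; z up, height 30 mm. Lies third, on top of either the nut or the ring. About 0.16 kg. The two stacks stand on thin 100 mm square cork pads, 5 mm thick, so undersides start 5, 35 and 65 mm above the table.
- tray_gear: The large round display tray: round pocket 80 mm across, 90 mm outside. White-painted walls, black floor, fixed to the table, 9 mm high over all: floor 3 mm thick, walls 5 mm thick standing 6 mm above the floor. Origin: centre of the tray's underside, on the table.
- tray_block: The square display tray: pocket 80 x 80 mm, 90 x 90 mm outside, sides along its x and y. White-painted walls, black floor, fixed to the table, 9 mm high over all: floor 3 mm thick, walls 5 mm thick standing 6 mm above the floor. Origin: centre of the tray's underside, on the table.
- tray_nut: The hexagonal display tray: pocket 62 mm across flats, 72 mm outside across flats; y is square to a pair of flats. White-painted walls, black floor, fixed to the table, 9 mm high over all: floor 3 mm thick, walls 5 mm thick standing 6 mm above the floor. Origin: centre of the tray's underside, on the table. The nut fits at any angle.
- tray_ring: The small round display tray: round pocket 60 mm across, 70 mm outside. White-painted walls, black floor, fixed to the table, 9 mm high over all: floor 3 mm thick, walls 5 mm thick standing 6 mm above the floor. Origin: centre of the tray's underside, on the table.
- tray_clamp: The oblong display tray: pocket 68 mm long (x) and 38 mm wide (y), 78 x 48 mm outside. White-painted walls, black floor, fixed to the table, 9 mm high over all: floor 3 mm thick, walls 5 mm thick standing 6 mm above the floor. Origin: centre of the tray's underside, on the table.
Mind the look-alikes: they are no part of the job. What is shaped like the clamp but green or pink is not meant. What is shaped like the gear but red is not meant.

How it is judged:
At the end, for the whole second after the job is handed in: Every one of the five parts lies in its own tray: its centre within 13 mm of the tray's centre seen from above, its underside within 2.5 mm of the tray's floor, upright within 0.06 rad, and at rest (slower than 0.01 m/s) (horizontal distance between gear and tray_gear below 0.013 m and z of gear in the frame of tray_gear below 0.0055 m and angle between each of gear, block, nut, ring, clamp's own z axis and vertical below 0.06 rad and linear speed of each of gear, block, nut, ring, clamp below 0.01 m/s and horizontal distance between block and tray_block below 0.013 m and z of block in the frame of tray_block below 0.0055 m and horizontal distance between nut and tray_nut below 0.013 m and z of nut in the frame of tray_nut below 0.0055 m and horizontal distance between ring and tray_ring below 0.013 m and z of ring in the frame of tray_ring below 0.0055 m and horizontal distance between clamp and tray_clamp below 0.013 m and z of clamp in the frame of tray_clamp below 0.0055 m); the robot touches nothing.
It fails at once if a part falls freely or is thrown (faster than 0.7 m/s, as after a drop of about 25 mm, with no finger touching it) ((contact force between gear and the fingers below 0.05 N and linear speed of gear above 0.7 m/s) or (contact force between block and the fingers below 0.05 N and linear speed of block above 0.7 m/s) or (contact force between nut and the fingers below 0.05 N and linear speed of nut above 0.7 m/s) or (contact force between ring and the fingers below 0.05 N and linear speed of ring above 0.7 m/s) or (contact force between clamp and the fingers below 0.05 N and linear speed of clamp above 0.7 m/s)).
It fails at once if a part is toppled (tilted more than 0.7 rad) (angle between any of gear, block, nut, ring, clamp's own z axis and vertical above 0.7 rad).
It also fails if it takes over 104 s, if anything falls off the work surface, if the arm or the gripper's body presses on something with over 40 N, if the wrist force passes 120 N, or if a joint passes its speed limit or range.

## Robot

A 6-joint arm with a two-finger parallel gripper is mounted at the origin on the work surface. World frame = base frame: x ahead of the robot, y to its left, z up, the work surface at z = 0. Lengths are in m, angles in rad, forces in N, time in s.
With the tool pointing down it reaches from about 0.375 to 0.75 m from the base axis. Payload 9 kg.
Tool frame: the origin (TCP) lies between the finger pads; the fingertips stand 19 mm ahead of it and the grasp point (between the pads) is the TCP; z points along the fingers, y is the line along which they close (so a half turn about z gives the same grasp; the last joint's range is limited). The gripper opens to 85 mm and grips with 20 to 120 N. Pads are 22 mm wide; open, the fingers measure 114 mm over their backs; the gripper's body (76 mm by 85 mm) begins 54 mm behind the grasp point. The pads swing forward as they close: fully open they stand 13 mm farther back than shut.
Start: joints at [0.943, 0.104, 0.097, 1.564, 0, 1.353], TCP at [0.239, 0.55, 0.25] pointing down, gripper open.
Joint ranges: [-2.99, 2.99], [-0.84, 1.86], [-1.1, 1.16], [-1.84, 2.11], [-1.51, 1.56], [-3.14, 3.14]. Speed limits (rad/s): [2.22, 2.22, 2.57, 3.14, 3.14, 3.14].

## Interface

Orientations are given as a 3x3 rotation matrix whose columns are the frame's x, y, z axes.
In Python, from workcell import arm gives the robot as it stands.
- The arm moves only by the tool drive_tool, never from a script. Its argument "series" is a list of rows, each a list of 7 numbers: the shift along the tool's x, y, z in mm, then the turn, a rotation vector about the tool's x, y, z in degrees, then the opening, from -1 (shut) to 1 (fully open), so that 0 is half open. A call has 1 to 8 rows; each row shifts and turns the commanded pose from where the row before left it, along the tool's axes as they then stand; what a row does not reach is not made up. A row lasts 1/12 s, in which the tool goes at most 41.7 mm and 7.16 degrees, less where a joint would pass 70% of its speed; a pose out of reach is approached as far as the arm can. A call is refused whole if a number of a shift passes 41.7 or a number of a turn 7.16, either way. A call with a gripper value outside its range is refused whole. The fingers move at their own pace and stop on an object; "force" is the grip in N (left out, the last holds). Time passes only in rows, so rows that do not move let the fingers close. It gives the time, the measured TCP pose, the force, the opening and the grip force at its end, in the units of the state.
- arm.observe(): the state, without advancing time (a new reading comes with each control period).
- arm.capture(name): name is "scene" or "top"; returns the picture (420x560x3 uint8, red, green, blue); there is no depth.
- arm.camera_params(name): a dict with "fx", "fy", "cx", "cy" (pixels), "k1" (the pictures are not rectified: a ray, as slopes to the right and down, at radius r is drawn at 1 + k1 r^2 times it, then the intrinsics apply), "world_to_cam" (4x4, takes a point from world to camera coordinates). Camera axes: x right, y down, z forward; pixel columns grow to the right and rows downward; lengths in m; the calibration is good to about 2 mm. A picture is of the moment at which its call begins. camera_params takes no time and is no camera call.
- arm.job_done(): hands the job in; it is judged then, once.
The state is a dict: "t": time; "qpos": joint angles; "qd": joint speeds; "effort": joint torques, N m; "eef_pos": TCP position; "tool_rot": TCP orientation; "force": force on the tool from outside, world axes, zero at the start; "ft_torque": the same for the moment, N m; "width": finger opening in m; "gripper_force": force on a finger pad.
Only numpy, scipy, OpenCV 4.12 (cv2) and the standard library are available. Lean on these libraries where they do the work, as an engineer would, in place of code of your own. Each camera call takes 0.05 s, during which the arm holds its last target. There are 200 camera calls.

## Working session

There is one attempt and no reset: what is moved stays moved. The work goes in short steps, Python scripts to look and compute and a tool call to move; the robot and the scene stay as the last step left them, time stands still between calls to the robot, and variables do not carry over. Pictures are saved under pics/ and viewed, at most 14 in all, crops included, and the job is handed in when it is done.

Besides the shell and the picture viewer there is one more tool, called after ">>>" as a command line: name --pt "numbers of a row" for each row, then --argument value for the rest. drive_tool: Moves the arm, as the interface text tells. Its arguments: {"type":"object","properties":{"series":{"type":"array","items":{"type":"array","items":{"type":"number"}}},"force":{"type":"number"}},"required":["series"]}

```bash
mkdir -p pics
cat > h.py <<'E'
import numpy as np, cv2
from workcell import arm
def snap(n,f):
    im=arm.capture(n); cv2.imwrite(f,im[:,:,::-1]); return im
def ray(n,u,v):
    p=arm.camera_params(n); a=np.array([(u-p['cx'])/p['fx'],(v-p['cy'])/p['fy']])
    d=a.copy()
    for _ in range(20): d=a/(1+p['k1']*(d@d))
    T=np.array(p['world_to_cam']); R=T[:3,:3]; c=-R.T@T[:3,3]
    return c,R.T@np.array([d[0],d[1],1.])
def onz(n,u,v,z):
    c,d=ray(n,u,v); return c+d*(z-c[2])/d[2]
def proj(n,P):
    p=arm.camera_params(n); q=np.array(p['world_to_cam'])@np.r_[P,1]; a=q[:2]/q[2]; a=a*(1+p['k1']*(a@a))
    return np.array([a[0]*p['fx']+p['cx'],a[1]*p['fy']+p['cy']])
def two(a,b):
    (c1,d1),(c2,d2)=a,b
    d1=d1/np.linalg.norm(d1);d2=d2/np.linalg.norm(d2)
    s=np.linalg.lstsq(np.c_[d1,-d2],c2-c1,rcond=None)[0]
    p,q=c1+s[0]*d1,c2+s[1]*d2
    return (p+q)/2,np.linalg.norm(p-q)
E
python3 - <<'E'
from h import *
for n in('scene','top'):
    snap(n,f'pics/{n}0.png'); p=arm.camera_params(n); c,d=ray(n,280,210); print(n,p['fx'],p['k1'],c.round(3),(d/np.linalg.norm(d)).round(3))
print(arm.observe())
E
```

```text
scene 433.72713126891375 -0.06441388401831198 [ 0.876 -0.546  0.766] [-0.38   0.569 -0.729]
top 413.5779009350805 -0.06674543779499685 [ 0.295 -0.005  1.167] [ 0.194 -0.002 -0.981]
{'t': 0.1, 'qpos': array([9.43325429e-01, 1.04620494e-01, 9.65820102e-02, 1.56390347e+00,
       2.16016657e-05, 1.35309338e+00]), 'qd': array([-0.00092976, -0.00121616,  0.00254542,  0.00021539,  0.00146441,
        0.00142309]), 'effort': array([ 4.95722386e-03, -5.58200383e+01,  5.04724288e+01,  1.28680366e-02,
       -3.69077843e-04,  4.27578399e-06]), 'eef_pos': array([0.23886724, 0.55011604, 0.2496305 ]), 'tool_rot': array([[-9.17213199e-01,  3.98396125e-01, -6.90082427e-04],
       [ 3.98396632e-01,  9.17212782e-01, -9.14718123e-04],
       [ 2.68532267e-04, -1.11391805e-03, -9.99999344e-01]]), 'force': array([ 0.54435572, -0.28606266, -0.39762976]), 'ft_torque': array([-0.0734959 , -0.00359644,  0.02964021]), 'gripper_force': 0.0, 'width': 0.08514291175357491}
```

View pics/scene0.png

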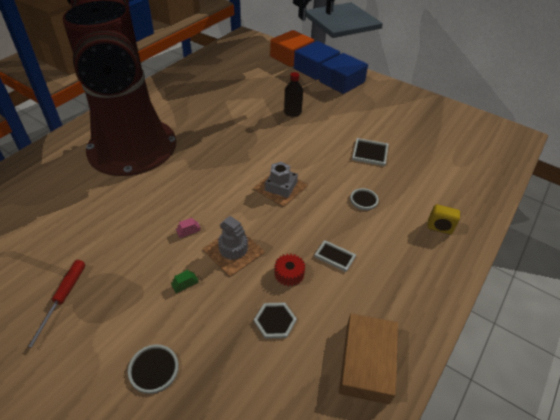

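View pics/top0.png

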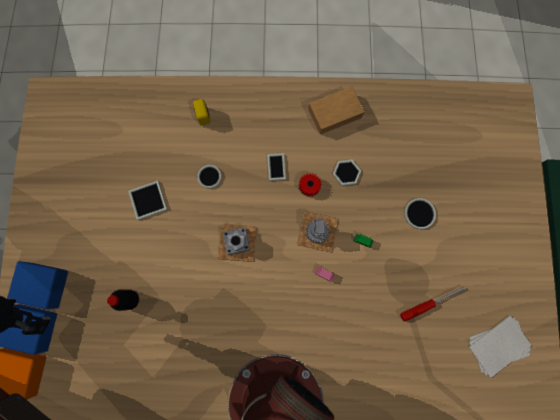

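Run:
```python
from h import *
t=cv2.imread('pics/top0.png'); s=cv2.imread('pics/scene0.png')
def crop(im,u,v,w=42): return cv2.resize(im[v-w:v+w,u-w:u+w],(380,290) if 0 else (295,295),interpolation=cv2.INTER_CUBIC)
cv2.imwrite('pics/crops.png',np.vstack([np.hstack([crop(t,238,240),crop(t,319,231)]),np.hstack([crop(s,280,180),crop(s,233,242)])]))
seeds={'gear':((420,213),(153,368)),'block':((148,200),(371,151)),'nut':((347,173),(275,320)),'ring':((209,177),(364,199)),'clamp':((277,167),(336,256))}
for k,(a,b) in seeds.items():
    out=[];hs=[]
    for n,im,(u,v) in(('top',t,a),('scene',s,b)):
        hsv=cv2.cvtColor(im,cv2.COLOR_BGR2HSV)
        m=((hsv[:,:,1]<60)&(hsv[:,:,2]>110)).astype(np.uint8)
        z=np.zeros_like(m); cv2.circle(z,(u,v),32,1,-1); m&=z
        N,l,st,c=cv2.connectedComponentsWithStats(m,connectivity=8)
        i=1+np.argmax(st[1:,4]); P=cv2.findContours((l==i).astype(np.uint8),0,2)[0][0]
        h=cv2.convexHull(P); M=cv2.moments(h); c=(M['m10']/M['m00'],M['m01']/M['m00'])
        pts=np.array([onz(n,*p[0],.009)[:2] for p in h]); r=cv2.minAreaRect((pts*1000).astype(np.float32))
        out.append(ray(n,*c)); print(k,n,np.round(c,1),onz(n,*c,.009)[:2].round(4),np.round(r[1],0),round(r[2],1))
    p,e=two(*out); print('   3D',p.round(4),round(e,4))
```

```text
gear top [419.9 213. ] [ 0.5204 -0.41  ] [89. 88.] 61.7
gear scene [152.6 367.6] [ 0.5225 -0.4086] [88. 88.] 60.8
   3D [ 0.5213 -0.4093  0.0081] 0.0024
block top [146.7 199.5] [0.5493 0.3774] [91. 91.] 20.9
block scene [359.5 145.4] [0.5169 0.3805] [96. 34.] 89.8
   3D [0.5348 0.3617 0.0335] 0.0222
nut top [346.6 171.7] [ 0.64   -0.2002] [73. 81.] 8.3
nut scene [275.  318.8] [ 0.6415 -0.1978] [73. 80.] 7.7
   3D [ 0.6408 -0.1991  0.0097] 0.0028
ring top [208.5 175.8] [0.6221 0.2016] [66. 68.] 0.7
ring scene [365.4 196.3] [0.6247 0.2094] [69. 51.] 2.3
   3D [0.6238 0.203  0.0126] 0.0064
clamp top [276.1 166.1] [0.6541 0.0055] [79. 49.] 4.7
clamp scene [335.4 254.4] [0.6562 0.0084] [80. 49.] 4.6
   3D [0.6552 0.0065 0.0097] 0.0034
```

View pics/crops.png

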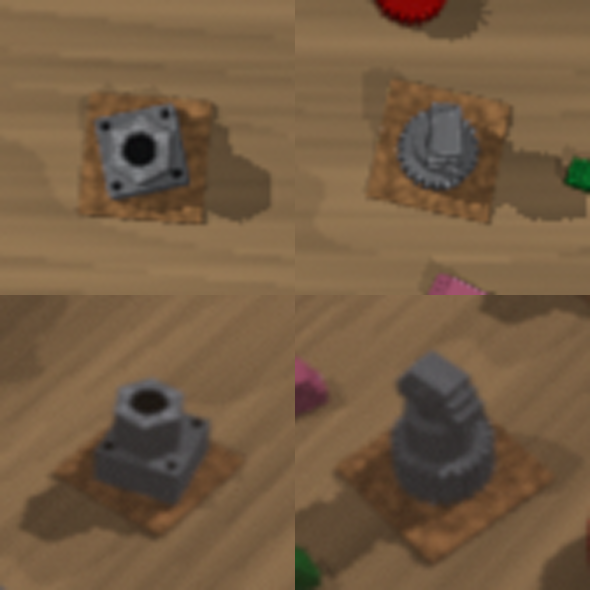

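Run:
```python
from h import *
t=cv2.imread('pics/top0.png'); s=cv2.imread('pics/scene0.png')
def crop(im,u,v,w=20,h=15):
    c=cv2.resize(im[v-h:v+h,u-w:u+w],(400,300),interpolation=cv2.INTER_CUBIC); return cv2.normalize(c,None,0,255,cv2.NORM_MINMAX)
cv2.imwrite('pics/crops2.png',np.vstack([np.hstack([crop(t,235,240),crop(t,319,228)]),np.hstack([crop(s,281,172),crop(s,232,230)])]))
for k,a,b,w in(('block',(148,200),(371,151),20),('ring',(209,177),(364,199),14)):
    o=[]
    for n,im,(u,v) in(('top',t,a),('scene',s,b)):
        m=(im.max(2)<60).astype(np.uint8); z=np.zeros_like(m); cv2.circle(z,(u,v),w,1,-1); m&=z
        M=cv2.moments(m,True); c=(M['m10']/M['m00'],M['m01']/M['m00']); o.append(ray(n,*c)); print(k,n,M['m00'],np.round(c,1),onz(n,*c,.004)[:2].round(4))
    print(two(*o))
```

```text
block top 668.0 [147.  199.6] [0.5501 0.3781]
block scene 439.0 [370.3 150.6] [0.5498 0.3844]
(array([0.55054564, 0.37788184, 0.00803193]), np.float64(0.0032292335107994225))
ring top 282.0 [208.8 175.9] [0.6232 0.2015]
ring scene 267.0 [364.  198.1] [0.6232 0.2067]
(array([0.62342357, 0.20174795, 0.00764467]), np.float64(0.00299652606525917))
```

View pics/crops2.png

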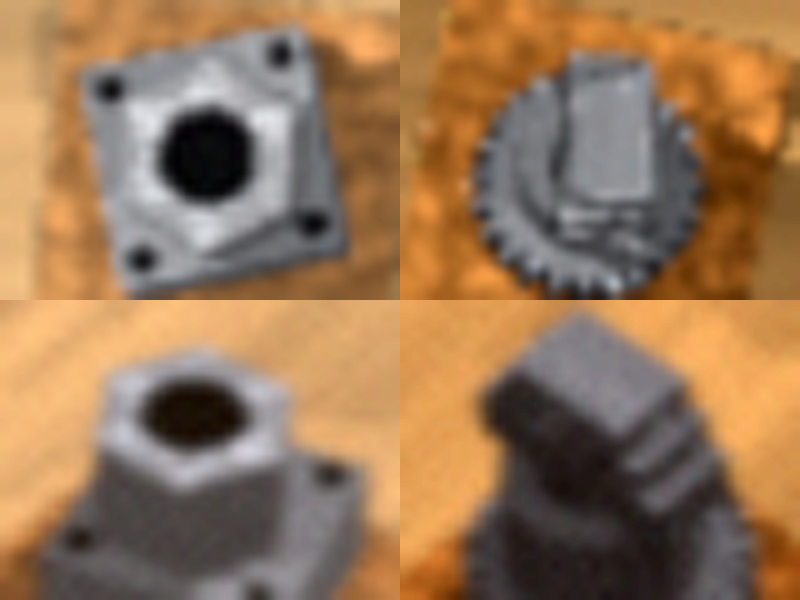

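Run:
```python
from h import *
def px(o,p): return (o[0]+p[0]/10-.45,o[1]+p[1]/10-.45)
def show(k,to,tc,so,sc,z):
    T=[px(to,p) for p in tc];S=[px(so,p) for p in sc]
    for n,P in(('top',T),('scene',S)):
        W=np.array([onz(n,*p,z)[:2] for p in P]); print(k,n,'mean',W.mean(0).round(4)); print(np.c_[np.linalg.norm(np.roll(W,-1,0)-W,axis=1)*1000,np.degrees(np.arctan2(*(np.roll(W,-1,0)-W).T[::-1]))].round(1).tolist())
    print(' 3D',[np.round(v,4) for v in two(ray('top',*np.mean(T,0)),ray('scene',*np.mean(S,0)))])
show('nut',(215,225),[(207,60),(297,100),(295,205),(207,255),(125,195),(122,100)],(261,157),[(195,48),(290,98),(283,155),(185,190),(98,135),(108,78)],.065)
show('clamp',(299,213),[(172,82),(250,72),(252,195),(170,202)],(212,215),[(180,12),(290,85),(225,140),(115,65)],.095)
print(two(ray('top',*px((215,225),(206,155))),ray('scene',*px((261,157),(193,112)))))
```

```text
nut top mean [0.4297 0.111 ]
[[26.7, -113.2], [28.3, -179.5], [26.9, 120.7], [27.5, 55.0], [25.7, 3.9], [25.1, -63.6]]
nut scene mean [0.4299 0.1143]
[[29.5, -2.6], [21.0, -60.2], [27.1, -115.5], [28.5, 173.1], [21.2, 119.5], [24.5, 64.5]]
 3D [array([0.4303, 0.1116, 0.0666]), np.float64(0.0024)]
clamp top mean [ 0.4645 -0.112 ]
[[20.8, -81.9], [32.7, -179.5], [21.6, 95.6], [31.9, -1.1]]
clamp scene mean [ 0.4664 -0.11  ]
[[31.3, -3.9], [19.6, -93.6], [31.3, 176.0], [19.5, 86.3]]
 3D [array([ 0.4655, -0.111 ,  0.0948]), np.float64(0.0028)]
(array([0.4296132 , 0.11234513, 0.0674547 ]), np.float64(0.0026185798055886906))
```

>>> drive_tool --pt "0 0 0 0 0 -5.9 0" --pt "0 0 0 0 0 -5.9 0" --pt "0 0 0 0 0 -5.9 0" --pt "0 0 0 0 0 -5.8 0" --pt "-13 -38 0 0 0 0 0" --pt "-13 -38 0 0 0 0 0" --pt "-13 -38 0 0 0 0 0" --pt "-13 -38 0 0 0 0 0" --force 60

```text
t: 0.77
eef_pos: [0.2909, 0.3968, 0.2496]
tool_rot: [[-1.0, -0.001, -0.001], [-0.001, 1.0, -0.001], [0.001, -0.001, -1.0]]
force: [1.2, -0.8, -0.1]
width: 0.0425
gripper_force: 0.0
```

>>> drive_tool --pt "-13 -38 5 0 0 0 0" --pt "-13 -38 5 0 0 0 0" --pt "-13 -38 5 0 0 0 0" --pt "-13 -38 5 0 0 0 0" --pt "-13 -38 5 0 0 0 0" --pt "-13 -38 5 0 0 0 0" --pt "-13 -38 5 0 0 0 0" --pt "-13 -38 5 0 0 0 0"

```text
t: 1.43
eef_pos: [0.3953, 0.0925, 0.21]
tool_rot: [[-1.0, -0.0, 0.0], [-0.0, 1.0, 0.0], [-0.0, 0.0, -1.0]]
force: [0.7, 0.1, -0.7]
width: 0.0427
gripper_force: 0.0
```

>>> drive_tool --pt "-12 -34 5 0 0 0 0" --pt "-12 -34 5 0 0 0 0" --pt "-12 -34 5 0 0 0 0" --pt "-12 -34 5 0 0 0 0" --pt "-12 -34 5 0 0 0 0" --pt "-10 -33 5 0 0 0 0" --pt "0 0 20 0 0 0 0" --pt "0 0 0 0 0 0 0"

```text
t: 2.1
eef_pos: [0.4639, -0.1093, 0.1568]
tool_rot: [[-1.0, 0.003, -0.004], [0.003, 1.0, 0.003], [0.004, 0.003, -1.0]]
force: [-0.9, 1.5, -1.3]
width: 0.0429
gripper_force: 0.0
```

>>> drive_tool --pt "0 0 20 0 0 0 0" --pt "0 0 20 0 0 0 0" --pt "0 0 20 0 0 0 0" --pt "-1 -1 5 0 0 0 0" --pt "0 0 0 0 0 0 0" --pt "0 0 0 0 0 0 0" --pt "0 0 0 0 0 0 0"

```text
t: 2.68
eef_pos: [0.467, -0.1096, 0.0969]
tool_rot: [[-1.0, -0.001, 0.002], [-0.001, 1.0, -0.001], [-0.002, -0.001, -1.0]]
force: [0.2, 0.6, 0.1]
width: 0.0425
gripper_force: 0.0
```

>>> drive_tool --pt "1 -1 2 0 0 0 0" --pt "0 0 0 0 0 0 -0.7" --pt "0 0 0 0 0 0 -0.7" --pt "0 0 0 0 0 0 -0.7" --pt "0 0 0 0 0 0 -0.7" --pt "0 0 0 0 0 0 -0.7" --pt "0 0 0 0 0 0 -0.7"

```text
t: 3.27
eef_pos: [0.4657, -0.1108, 0.0941]
tool_rot: [[-1.0, -0.0, 0.001], [-0.0, 1.0, -0.001], [-0.001, -0.001, -1.0]]
force: [-0.8, 0.0, 6.5]
width: 0.0208
gripper_force: 57.7
```

>>> drive_tool --pt "0 0 -10 0 0 0 -0.7" --pt "0 0 -25 0 0 0 -0.7" --pt "-30 19 -25 0 0 0 -0.7" --pt "-30 19 0 0 0 0 -0.7" --pt "-30 19 0 0 0 0 -0.7" --pt "-30 19 0 0 0 0 -0.7" --pt "-30 19 0 0 0 0 -0.7" --pt "-30 19 0 0 0 0 -0.7"

```text
t: 3.93
eef_pos: [0.6452, 0.004, 0.1523]
tool_rot: [[-1.0, -0.0, -0.0], [-0.0, 1.0, 0.0], [0.0, 0.0, -1.0]]
force: [0.0, -1.2, -1.2]
width: 0.0209
gripper_force: 57.7
```

>>> drive_tool --pt "-10 4 30 0 0 0 -0.7" --pt "0 0 30 0 0 0 -0.7" --pt "0 0 20 0 0 0 -0.7" --pt "0 0 10 0 0 0 -0.7" --pt "0 0 0 0 0 0 -0.7" --pt "0 0 0 0 0 0 -0.7"

```text
t: 4.43
eef_pos: [0.654, 0.0066, 0.0629]
tool_rot: [[-1.0, -0.0, -0.0], [-0.0, 1.0, 0.0], [0.0, 0.0, -1.0]]
force: [0.7, -0.3, -2.2]
width: 0.0208
gripper_force: 57.6
```

Run:
```python
from h import *
a=snap('top','pics/a.png');b=snap('scene','pics/b.png')
print(arm.observe()['eef_pos'])
def c(im,u,v,w=40,h=30): return cv2.resize(im[v-h:v+h,u-w:u+w,::-1],(400,300),interpolation=cv2.INTER_CUBIC)
cv2.imwrite('pics/c1.png',np.vstack([np.hstack([c(a,277,167),c(a,319,231)]),np.hstack([c(b,336,250),c(b,233,242)])]))
```

```text
[0.65516257 0.00635949 0.06459507]
```

View pics/c1.png

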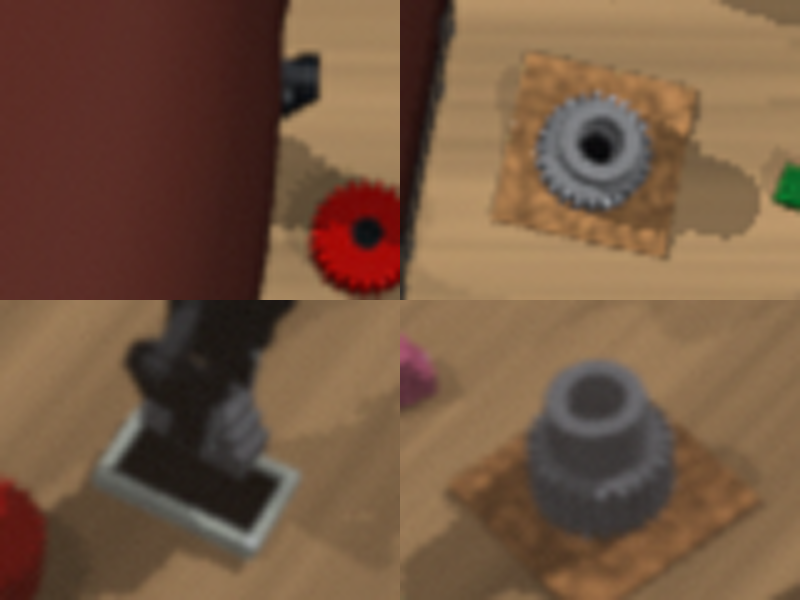

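>>> drive_tool --pt "0 0 15 0 0 0 -0.7" --pt "0 0 10 0 0 0 -0.7" --pt "0 0 4 0 0 0 -0.7" --pt "0 0 1 0 0 0 -0.7" --pt "0 0 1 0 0 0 -0.7" --pt "0 0 0 0 0 0 -0.7" --pt "0 0 0 0 0 0 -0.7"

```text
t: 5.12
eef_pos: [0.6543, 0.0067, 0.0322]
tool_rot: [[-1.0, -0.0, 0.001], [-0.0, 1.0, -0.0], [-0.001, -0.0, -1.0]]
force: [-3.6, 0.2, 3.8]
width: 0.0209
gripper_force: 58.1
```

Run:
```python
from h import *
print(onz('top',318.4,228.8,.065),onz('scene',231.8,231.6,.065),two(ray('top',318.4,228.8),ray('scene',231.8,231.6)))
```

```text
[ 0.46239715 -0.11154198  0.065     ] [ 0.46537189 -0.11126958  0.065     ] (array([ 0.46348413, -0.11091916,  0.06308561]), np.float64(0.002268290926745759))
```

>>> drive_tool --pt "0 0 0 0 0 0 -0.4" --pt "0 0 0 0 0 0 -0.2" --pt "0 0 0 0 0 0 -0.1" --pt "0 0 -10 0 0 0 -0.1" --pt "0 0 -30 0 0 0 0" --pt "0 0 -40 0 0 0 0.5" --pt "30 -19 -20 0 0 0 0.5" --pt "30 -19 0 0 0 0 0.5"

```text
t: 5.78
eef_pos: [0.5972, -0.032, 0.1381]
tool_rot: [[-1.0, -0.002, 0.009], [-0.002, 1.0, -0.002], [-0.009, -0.002, -1.0]]
force: [0.8, -0.5, 1.6]
width: 0.0641
gripper_force: 0.0
```

>>> drive_tool --pt "30 -19 0 0 0 0 0.5" --pt "30 -19 0 0 0 0 0.5" --pt "30 -19 0 0 0 0 0.5" --pt "30 -19 0 0 0 0 0.5" --pt "10 -4 0 0 0 0 0.5" --pt "0 0 20 0 0 0 0.5" --pt "0 0 0 0 0 0 0.5" --pt "0 0 0 0 0 0 0.5"

```text
t: 6.45
eef_pos: [0.4637, -0.1111, 0.1114]
tool_rot: [[-1.0, -0.0, -0.001], [-0.0, 1.0, 0.001], [0.001, 0.001, -1.0]]
force: [-0.3, -0.3, -0.7]
width: 0.0643
gripper_force: 0.0
```

Down 50 to z≈0.061 and grip the ring.

>>> drive_tool --pt "0 0 20 0 0 0 0.5" --pt "0 0 20 0 0 0 0.5" --pt "0 0 10 0 0 0 0.5" --pt "0 0 0 0 0 0 -0.3" --pt "0 0 0 0 0 0 -0.3" --pt "0 0 0 0 0 0 -0.3" --pt "0 0 0 0 0 0 -0.3" --pt "0 0 0 0 0 0 -0.3"

```text
t: 7.12
eef_pos: [0.4645, -0.1115, 0.0621]
tool_rot: [[-1.0, -0.0, 0.001], [-0.0, 1.0, -0.0], [-0.001, -0.0, -1.0]]
force: [-0.5, -0.2, -2.5]
width: 0.0424
gripper_force: 60.9
```

>>> drive_tool --pt "0 0 -10 0 0 0 -0.3" --pt "0 0 -25 0 0 0 -0.3" --pt "0 0 -30 0 0 0 -0.3" --pt "-18 35 -20 0 0 0 -0.3" --pt "-18 35 0 0 0 0 -0.3" --pt "-18 35 0 0 0 0 -0.3" --pt "-18 35 0 0 0 0 -0.3" --pt "-18 35 0 0 0 0 -0.3"

```text
t: 7.78
eef_pos: [0.5539, 0.0635, 0.1465]
tool_rot: [[-1.0, -0.0, 0.002], [-0.0, 1.0, -0.0], [-0.002, -0.0, -1.0]]
force: [1.0, -1.0, -2.4]
width: 0.042
gripper_force: 61.5
```

>>> drive_tool --pt "-18 35 0 0 0 0 -0.3" --pt "-18 35 0 0 0 0 -0.3" --pt "-18 35 0 0 0 0 -0.3" --pt "-16 34 0 0 0 0 -0.3" --pt "0 0 30 0 0 0 -0.3" --pt "0 0 20 0 0 0 -0.3" --pt "0 0 0 0 0 0 -0.3" --pt "0 0 0 0 0 0 -0.3"

```text
t: 8.45
eef_pos: [0.622, 0.2007, 0.0948]
tool_rot: [[-1.0, -0.0, -0.002], [-0.0, 1.0, -0.0], [0.002, -0.0, -1.0]]
force: [0.5, -0.4, -0.8]
width: 0.0421
gripper_force: 61.6
```

>>> drive_tool --pt "-2 2 25 0 0 0 -0.3" --pt "0 0 20 0 0 0 -0.3" --pt "0 0 10 0 0 0 -0.3" --pt "0 0 5 0 0 0 -0.3" --pt "0 0 3 0 0 0 -0.3" --pt "0 0 2 0 0 0 -0.3" --pt "0 0 0 0 0 0 -0.3" --pt "0 0 0 0 0 0 -0.3"

```text
t: 9.12
eef_pos: [0.6256, 0.2028, 0.0314]
tool_rot: [[-1.0, -0.0, 0.002], [-0.0, 1.0, 0.0], [-0.002, 0.0, -1.0]]
force: [-0.6, -0.6, -1.7]
width: 0.0417
gripper_force: 61.6
```

>>> drive_tool --pt "0 0 1 0 0 0 -0.3" --pt "0 0 1 0 0 0 -0.3" --pt "0 0 0 0 0 0 -0.3" --pt "0 0 0 0 0 0 -0.3"

```text
t: 9.45
eef_pos: [0.6257, 0.2028, 0.0299]
tool_rot: [[-1.0, -0.0, 0.002], [-0.0, 1.0, 0.0], [-0.002, 0.0, -1.0]]
force: [-2.6, -0.5, 7.2]
width: 0.0417
gripper_force: 62.5
```

>>> drive_tool --pt "0 0 0 0 0 0 0.1" --pt "0 0 0 0 0 0 0.3" --pt "0 0 0 0 0 0 0.5" --pt "0 0 -15 0 0 0 0.5" --pt "0 0 -35 0 0 0 0.6" --pt "0 0 -40 0 0 0 0.6" --pt "34 -16 -10 0 0 0 0.6" --pt "34 -16 0 0 0 0 0.6"

```text
t: 10.12
eef_pos: [0.5604, 0.1709, 0.1331]
tool_rot: [[-1.0, -0.001, 0.009], [-0.001, 1.0, 0.001], [-0.009, 0.001, -1.0]]
force: [-1.1, 0.2, 0.5]
width: 0.0684
gripper_force: 0.0
```

>>> drive_tool --pt "34 -16 0 0 0 0 0.6" --pt "34 -16 0 0 0 0 0.6" --pt "34 -16 0 0 0 0 0.6" --pt "25 -11 0 0 0 0 0.6" --pt "0 0 20 0 0 0 0.6" --pt "0 0 0 0 0 0 0.6" --pt "0 0 0 0 0 0 0.6"

```text
t: 10.7
eef_pos: [0.4297, 0.1117, 0.1079]
tool_rot: [[-1.0, -0.0, -0.001], [-0.0, 1.0, 0.0], [0.001, 0.0, -1.0]]
force: [0.8, 0.5, 0.2]
width: 0.0682
gripper_force: 0.0
```

>>> drive_tool --pt "0 0 20 0 0 0 0.6" --pt "0 0 18 0 0 0 0.6" --pt "0 0 8 0 0 0 0.6" --pt "0 0 0 0 0 0 -0.2" --pt "0 0 0 0 0 0 -0.2" --pt "0 0 0 0 0 0 -0.2" --pt "0 0 0 0 0 0 -0.2" --pt "0 0 0 0 0 0 -0.2"

```text
t: 11.37
eef_pos: [0.4305, 0.1117, 0.0629]
tool_rot: [[-1.0, -0.0, 0.001], [-0.0, 1.0, 0.0], [-0.001, 0.0, -1.0]]
force: [0.3, -0.3, -0.5]
width: 0.0447
gripper_force: 62.7
```

>>> drive_tool --pt "0 0 -10 0 0 0 -0.2" --pt "0 0 -25 0 0 0 -0.2" --pt "0 0 -30 0 0 0 -0.2" --pt "-21 -31 -20 0 0 0 -0.2" --pt "-21 -31 0 0 0 0 -0.2" --pt "-21 -31 0 0 0 0 -0.2" --pt "-21 -31 0 0 0 0 -0.2" --pt "-21 -31 0 0 0 0 -0.2"

```text
t: 12.03
eef_pos: [0.5356, -0.0445, 0.1479]
tool_rot: [[-1.0, -0.0, 0.001], [-0.0, 1.0, -0.0], [-0.001, -0.0, -1.0]]
force: [1.4, 0.5, -2.2]
width: 0.045
gripper_force: 62.6
```

>>> drive_tool --pt "-21 -31 0 0 0 0 -0.2" --pt "-21 -31 0 0 0 0 -0.2" --pt "-21 -31 0 0 0 0 -0.2" --pt "-21 -31 0 0 0 0 -0.2" --pt "-21 -31 0 0 0 0 -0.2" --pt "0 0 30 0 0 0 -0.2" --pt "0 0 20 0 0 0 -0.2" --pt "0 0 0 0 0 0 -0.2"

```text
t: 12.7
eef_pos: [0.6374, -0.1971, 0.0919]
tool_rot: [[-1.0, 0.001, -0.007], [0.001, 1.0, 0.004], [0.007, 0.004, -1.0]]
force: [-1.4, 0.6, -4.6]
width: 0.0452
gripper_force: 62.5
```

>>> drive_tool --pt "0 0 25 0 0 0 -0.2" --pt "0 0 20 0 0 0 -0.2" --pt "0 0 10 0 0 0 -0.2" --pt "0 0 0 0 0 0 -0.2" --pt "0 0 0 0 0 0 -0.2"

```text
t: 13.12
eef_pos: [0.6398, -0.1975, 0.0429]
tool_rot: [[-1.0, -0.001, 0.0], [-0.001, 1.0, 0.0], [-0.0, 0.0, -1.0]]
force: [-0.7, -0.2, -2.4]
width: 0.0449
gripper_force: 62.6
```

Touchdown expected at TCP z≈0.030.

>>> drive_tool --pt "-1 -1 6 0 0 0 -0.2" --pt "0 0 3 0 0 0 -0.2" --pt "0 0 2 0 0 0 -0.2" --pt "0 0 1 0 0 0 -0.2" --pt "0 0 0 0 0 0 -0.2" --pt "0 0 0 0 0 0 -0.2"

```text
t: 13.62
eef_pos: [0.6411, -0.1989, 0.0309]
tool_rot: [[-1.0, -0.0, 0.001], [-0.0, 1.0, -0.0], [-0.001, -0.0, -1.0]]
force: [-2.6, 1.1, 6.1]
width: 0.0448
gripper_force: 63.5
```

Contact. Release, rise, and look at the gear, the block and the laid parts.

>>> drive_tool --pt "0 0 0 0 0 0 0.2" --pt "0 0 0 0 0 0 0.4" --pt "0 0 0 0 0 0 0.5" --pt "0 0 -15 0 0 0 0.5" --pt "0 0 -35 0 0 0 0.6" --pt "0 0 -40 0 0 0 1" --pt "15 -35 0 0 0 0 1" --pt "15 -35 0 0 0 0 1"

```text
t: 14.28
eef_pos: [0.6128, -0.269, 0.1236]
tool_rot: [[-1.0, -0.004, 0.005], [-0.004, 1.0, -0.003], [-0.005, -0.003, -1.0]]
force: [0.5, -0.7, -0.5]
width: 0.0851
gripper_force: 0.0
```

Run:
```python
from h import *
a=snap('top','pics/a2.png');b=snap('scene','pics/b2.png')
def c(im,u,v,w=20,h=20): return cv2.resize(im[v-h:v+h,u-w:u+w,::-1],(260,260),interpolation=cv2.INTER_CUBIC)
cv2.imwrite('pics/c2.png',np.vstack([np.hstack([c(a,319,231),c(a,236,240),c(a,277,167)]),np.hstack([c(b,233,248),c(b,281,183),c(b,336,256)])]))
```

```text
(no output)
```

View pics/c2.png

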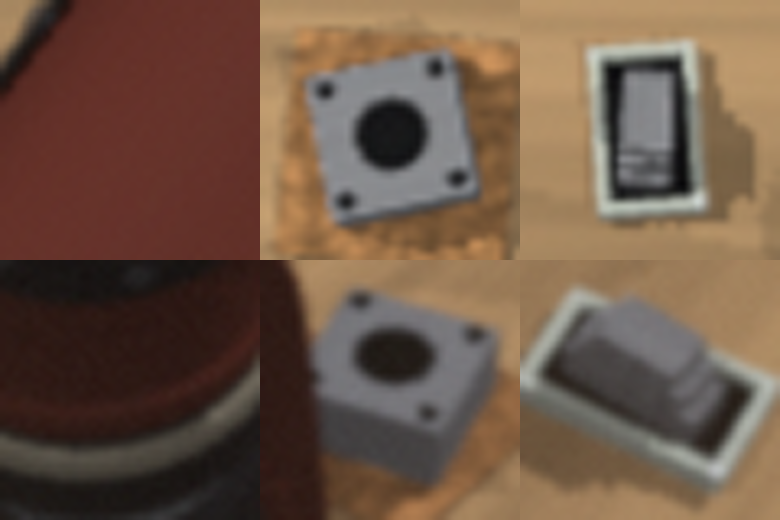

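View pics/b2.png

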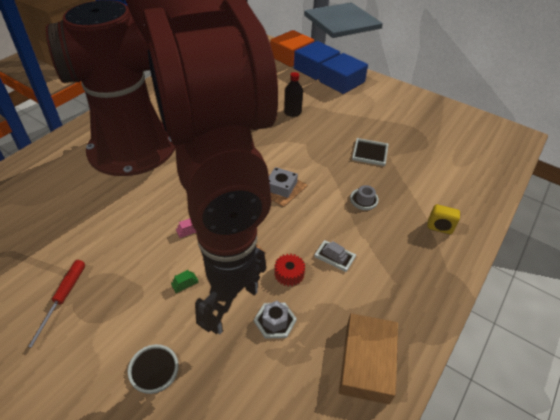

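Run:
```python
from h import *
f=lambda o,p:(o[0]+(p[0]+.5)/6.5-.5,o[1]+(p[1]+.5)/6.5-.5)
T=f((216,220),(132,134));S=f((261,163),(136,96))
print(onz('top',*T,.035),onz('scene',*S,.035),two(ray('top',*T),ray('scene',*S)))
W=np.array([onz('top',*f((216,220),p),.035)[:2] for p in((46,82),(192,52),(218,195),(75,222))]);E=np.roll(W,-1,0)-W
print(W.mean(0),np.linalg.norm(E,axis=1),np.degrees(np.arctan2(E[:,1],E[:,0])))
print('gear',onz('top',317.3,231,.035))
im=cv2.imread('pics/a.png'); s=cv2.cvtColor(im,cv2.COLOR_BGR2HSV)
for n,F,u,v in(('top','pics/a.png',318,231),('scene','pics/b.png',233,245)):
    s=cv2.cvtColor(cv2.imread(F),cv2.COLOR_BGR2HSV); m=(s[:,:,1]<60).astype(np.uint8); N,l,st,c=cv2.connectedComponentsWithStats(m); i=l[v,u]; print(n,st[i],c[i])
    if n=='top':
        P=cv2.findContours((l==i).astype(np.uint8),0,1)[0][0][:,0]; print(cv2.minEnclosingCircle(P),onz('top',*cv2.minEnclosingCircle(P)[0],.035))
```

```text
[0.43220069 0.11284937 0.035     ] [0.43385288 0.11714679 0.035     ] (array([0.43353119, 0.11405737, 0.03660586]), np.float64(0.004054936144969242))
[0.43075168 0.11250485] [0.06328681 0.06210709 0.06120617 0.06104183] [ -77.43856111 -168.22485441  101.55790969   13.72329844]
gear [ 0.46075991 -0.1113747   0.035     ]
top [306 220  23  23 407] [317.33415233 231.05159705]
((317.2930908203125, 230.94827270507812), 11.558899879455566) [ 0.46090407 -0.11135618  0.035     ]
scene [219 224  29  35 785] [232.46496815 241.52229299]
```

>>> drive_tool --pt "25 26 0 0 0 0 1" --pt "25 26 0 0 0 0 1" --pt "25 26 0 0 0 0 1" --pt "25 26 0 0 0 0 1" --pt "25 26 0 0 0 0 1" --pt "23 28 20 0 0 0 1" --pt "0 0 25 0 0 0 1" --pt "0 0 0 0 0 0 1"

```text
t: 15.05
eef_pos: [0.4598, -0.1081, 0.0708]
tool_rot: [[-1.0, -0.002, -0.004], [-0.002, 1.0, 0.003], [0.004, 0.003, -1.0]]
force: [-1.2, -0.4, -0.6]
width: 0.0855
gripper_force: 0.0
```

>>> drive_tool --pt "0 0 0 0 0 0 1" --pt "0 0 0 0 0 0 1"

```text
t: 15.22
eef_pos: [0.4636, -0.1114, 0.076]
tool_rot: [[-1.0, 0.0, 0.001], [0.0, 1.0, -0.001], [-0.001, -0.001, -1.0]]
force: [-0.3, 0.0, 0.2]
width: 0.0854
gripper_force: 0.0
```

Down 47 to z≈0.029; close.

>>> drive_tool --pt "1 1 20 0 0 0 1" --pt "0 0 15 0 0 0 1" --pt "0 0 8 0 0 0 1" --pt "0 0 4 0 0 0 1" --pt "0 0 0 0 0 0 0.3" --pt "0 0 0 0 0 0 0.3" --pt "0 0 0 0 0 0 0.3" --pt "0 0 0 0 0 0 0.3" --force 80

```text
t: 15.88
eef_pos: [0.4627, -0.1105, 0.0295]
tool_rot: [[-1.0, -0.0, 0.002], [-0.0, 1.0, -0.001], [-0.002, -0.001, -1.0]]
force: [-1.7, -1.3, 5.5]
width: 0.0617
gripper_force: 88.1
```

>>> drive_tool --pt "0 0 -10 0 0 0 0.3" --pt "0 0 -25 0 0 0 0.3" --pt "0 0 -30 0 0 0 0.3" --pt "-7 -35 -15 0 0 0 0.3" --pt "-7 -35 0 0 0 0 0.3" --pt "-7 -35 0 0 0 0 0.3" --pt "-7 -35 0 0 0 0 0.3" --pt "-7 -35 0 0 0 0 0.3"

```text
t: 16.55
eef_pos: [0.4969, -0.2864, 0.1086]
tool_rot: [[-1.0, -0.0, 0.0], [-0.0, 1.0, -0.0], [-0.0, -0.0, -1.0]]
force: [0.4, 0.7, -4.0]
width: 0.0615
gripper_force: 88.8
```

>>> drive_tool --pt "-7 -35 0 0 0 0 0.3" --pt "-7 -35 0 0 0 0 0.3" --pt "-7 -35 0 0 0 0 0.3" --pt "-2 -18 0 0 0 0 0.3" --pt "0 0 25 0 0 0 0.3" --pt "0 0 25 0 0 0 0.3" --pt "0 0 0 0 0 0 0.3" --pt "0 0 0 0 0 0 0.3"

```text
t: 17.22
eef_pos: [0.5187, -0.4064, 0.0566]
tool_rot: [[-1.0, -0.0, -0.003], [-0.0, 1.0, 0.003], [0.003, 0.003, -1.0]]
force: [-0.3, 1.1, -3.3]
width: 0.0616
gripper_force: 89.0
```

>>> drive_tool --pt "-1 -1 15 0 0 0 0.3" --pt "0 0 8 0 0 0 0.3" --pt "0 0 4 0 0 0 0.3" --pt "0 0 2 0 0 0 0.3" --pt "0 0 1 0 0 0 0.3" --pt "0 0 0 0 0 0 0.3" --pt "0 0 0 0 0 0 0.3"

```text
t: 17.8
eef_pos: [0.521, -0.4089, 0.0283]
tool_rot: [[-1.0, -0.0, 0.001], [-0.0, 1.0, -0.0], [-0.001, -0.0, -1.0]]
force: [-0.2, -0.3, -3.6]
width: 0.0616
gripper_force: 89.4
```

>>> drive_tool --pt "0 0 1 0 0 0 0.3" --pt "0 0 1 0 0 0 0.3" --pt "0 0 0 0 0 0 0.3" --pt "0 0 0 0 0 0 0.3"

```text
t: 18.13
eef_pos: [0.5212, -0.4091, 0.0276]
tool_rot: [[-1.0, -0.0, 0.001], [-0.0, 1.0, -0.001], [-0.001, -0.001, -1.0]]
force: [-3.1, 2.9, 6.5]
width: 0.0616
gripper_force: 90.8
```

>>> drive_tool --pt "0 0 0 0 0 0 0.6" --pt "0 0 0 0 0 0 1" --pt "0 0 0 0 0 0 1" --pt "0 0 -15 0 0 0 1" --pt "0 0 -30 0 0 0 1" --pt "0 0 -40 0 0 0 1" --pt "6 37 0 0 0 0 1" --pt "6 37 0 0 0 0 1"

```text
t: 18.8
eef_pos: [0.5105, -0.3373, 0.1149]
tool_rot: [[-1.0, 0.002, 0.006], [0.002, 1.0, -0.006], [-0.006, -0.006, -1.0]]
force: [-0.1, 2.3, -0.1]
width: 0.0858
gripper_force: 0.0
```

>>> drive_tool --pt "6 37 0 0 0 0 1" --pt "6 37 0 0 0 0 1" --pt "6 37 0 0 0 0 1" --pt "6 37 0 0 0 0 1" --pt "6 37 0 0 0 0 1" --pt "6 37 0 0 0 0 1" --pt "6 37 0 0 0 0 1" --pt "6 37 0 0 0 0 1"

```text
t: 19.47
eef_pos: [0.4603, -0.0373, 0.1111]
tool_rot: [[-1.0, 0.0, 0.001], [0.0, 1.0, -0.0], [-0.001, -0.0, -1.0]]
force: [1.4, 0.1, 0.7]
width: 0.0854
gripper_force: 0.0
```

>>> drive_tool --pt "6 37 0 0 0 0 1" --pt "6 37 0 0 0 0 1" --pt "6 37 0 0 0 0 1" --pt "7 37 0 0 0 0 1" --pt "0 0 0 0 0 -6.2 1" --pt "0 0 20 0 0 -6.2 1" --pt "0 0 0 0 0 0 1" --pt "0 0 0 0 0 0 1"

```text
t: 20.13
eef_pos: [0.4349, 0.1093, 0.0903]
tool_rot: [[-0.977, -0.212, -0.002], [-0.212, 0.977, 0.0], [0.001, 0.0, -1.0]]
force: [-1.1, 0.0, 1.1]
width: 0.0849
gripper_force: 0.0
```

>>> drive_tool --pt "2 4 20 0 0 0 1" --pt "0 0 20 0 0 0 1" --pt "0 0 15 0 0 0 1" --pt "0 0 7 0 0 0 1" --pt "0 0 0 0 0 0 0.3" --pt "0 0 0 0 0 0 0.3" --pt "0 0 0 0 0 0 0.3" --pt "0 0 0 0 0 0 0.3"

```text
t: 20.8
eef_pos: [0.4337, 0.1127, 0.0304]
tool_rot: [[-0.977, -0.214, 0.002], [-0.214, 0.977, 0.0], [-0.002, -0.0, -1.0]]
force: [-3.1, -0.2, 5.8]
width: 0.0622
gripper_force: 90.2
```

>>> drive_tool --pt "0 0 -10 0 0 0 0.3" --pt "0 0 -25 0 0 0 0.3" --pt "0 0 -30 0 0 0 0.3" --pt "0 0 -15 0 0 -4 0.3" --pt "0 0 0 0 0 -4 0.3" --pt "-25 26 0 0 0 0 0.3" --pt "-25 26 0 0 0 0 0.3" --pt "-25 26 0 0 0 0 0.3"

```text
t: 21.47
eef_pos: [0.4764, 0.213, 0.1095]
tool_rot: [[-0.938, -0.347, 0.001], [-0.347, 0.938, -0.0], [-0.001, -0.0, -1.0]]
force: [1.2, -0.9, -5.9]
width: 0.0626
gripper_force: 90.5
```

>>> drive_tool --pt "-25 26 0 0 0 0 0.3" --pt "-25 26 0 0 0 0 0.3" --pt "-25 26 0 0 0 0 0.3" --pt "-25 26 0 0 0 0 0.3" --pt "-26 26 0 0 0 0 0.3" --pt "0 0 25 0 0 0 0.3" --pt "0 0 20 0 0 0 0.3" --pt "0 0 0 0 0 0 0.3"

```text
t: 22.13
eef_pos: [0.5456, 0.377, 0.0585]
tool_rot: [[-0.937, -0.349, -0.008], [-0.349, 0.937, -0.004], [0.008, -0.001, -1.0]]
force: [-2.9, -1.1, -8.3]
width: 0.0621
gripper_force: 90.4
```

>>> drive_tool --pt "0 0 0 0 0 0 0.3" --pt "0 0 0 0 0 0 0.3"

```text
t: 22.3
eef_pos: [0.5489, 0.3776, 0.0652]
tool_rot: [[-0.937, -0.348, 0.001], [-0.348, 0.937, 0.0], [-0.001, 0.0, -1.0]]
force: [-0.8, -0.3, -5.4]
width: 0.0622
gripper_force: 90.6
```

>>> drive_tool --pt "-1 0 18 0 0 0 0.3" --pt "0 0 10 0 0 0 0.3" --pt "0 0 5 0 0 0 0.3" --pt "0 0 2 0 0 0 0.3" --pt "0 0 1 0 0 0 0.3" --pt "0 0 1 0 0 0 0.3" --pt "0 0 0 0 0 0 0.3" --pt "0 0 0 0 0 0 0.3"

```text
t: 22.97
eef_pos: [0.5499, 0.3783, 0.0285]
tool_rot: [[-0.937, -0.349, 0.001], [-0.349, 0.937, 0.0], [-0.001, -0.0, -1.0]]
force: [-5.3, -3.5, 2.0]
width: 0.0621
gripper_force: 91.9
```

>>> drive_tool --pt "0 0 0 0 0 0 0.6" --pt "0 0 0 0 0 0 1" --pt "0 0 0 0 0 0 1" --pt "0 0 -15 0 0 0 1" --pt "0 0 -35 0 0 0 1" --pt "0 0 -40 0 0 0 1" --pt "20 30 -20 0 0 0 1" --pt "20 30 -10 0 0 0 1"

```text
t: 23.63
eef_pos: [0.4937, 0.421, 0.152]
tool_rot: [[-0.938, -0.346, 0.007], [-0.346, 0.938, 0.004], [-0.007, 0.001, -1.0]]
force: [0.2, 1.1, -0.1]
width: 0.0854
gripper_force: 0.0
```

>>> drive_tool --pt "20 30 0 0 0 0 1" --pt "20 30 0 0 0 0 1" --pt "20 30 0 0 0 0 1" --pt "20 20 0 0 0 0 1" --pt "20 20 0 0 0 0 1" --pt "20 20 0 0 0 0 1" --pt "0 0 0 0 0 0 1" --pt "0 0 0 0 0 0 1"

```text
t: 24.3
eef_pos: [0.3255, 0.52, 0.1475]
tool_rot: [[-0.936, -0.351, 0.001], [-0.351, 0.936, 0.001], [-0.001, 0.001, -1.0]]
force: [0.1, -0.7, 0.1]
width: 0.0854
gripper_force: 0.0
```

Run:
```python
from h import *
a=snap('top','pics/a3.png');b=snap('scene','pics/b3.png')
T=[(420,213),(148,200),(347,173),(209,177),(277,167)];S=[(153,368),(371,151),(275,320),(364,199),(336,256)]
def c(im,u,v,w=20): return cv2.resize(im[v-w:v+w,u-w:u+w,::-1],(160,160),interpolation=cv2.INTER_CUBIC)
cv2.imwrite('pics/c3.png',np.vstack([np.hstack([c(a,*p,18) for p in T]),np.hstack([c(b,*p,28) for p in S])]))
print(arm.observe()['eef_pos'])
```

```text
[0.32710863 0.51916966 0.14722555]
```

View pics/c3.png

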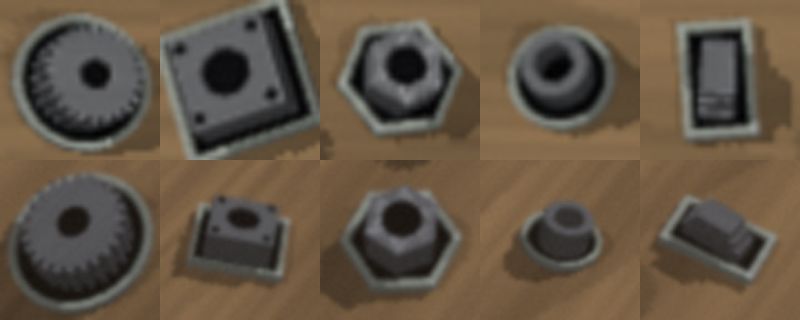

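Run:
```python
from h import *
for k,o,p,t in(('gear',(402,195),(96,74),(.521,-.4095)),('block',(130,182),(66,73),(.55,.378)),('nut',(329,155),(87,63),(.6405,-.2)),('ring',(191,159),(76,62),(.623,.2015)),('clamp',(259,149),(77,70),(.6545,.006))):
    q=onz('top',o[0]+p[0]/4.444-.4,o[1]+p[1]/4.444-.4,.033)[:2]; print(k,q.round(4),((q-t)*1000).round(1))
print(arm.observe()['force'],arm.observe()['t'])
```

```text
gear [ 0.5208 -0.4111] [-0.2 -1.6]
block [0.5483 0.3763] [-1.7 -1.7]
nut [ 0.6417 -0.2009] [ 1.2 -0.9]
ring [0.625 0.2  ] [ 2.  -1.5]
clamp [0.6518 0.0058] [-2.7 -0.2]
[ 0.1892576  -0.76170244  0.16873014] 24.4
```

All five parts sit upright and within about 3 mm of their tray centres.

```bash
python3 -c "from workcell import arm; print(arm.job_done())"
```

```text
the job is handed in; nothing more can be done
None
```

The job is handed in: all five parts lie upright and loose in their own trays, within about 3 mm of centre in the last camera check, at about 24 s; no verdict was shown.

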